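# Lock the adjustable stop with its jam nut

## Task

On the adjustable stop whose top nut still stands clear of the nut below it, run the top nut down its stud by its cross bar (clockwise seen from above) until it meets the lower nut, then tighten it by feel to about 0.5 newton metres, that is about 10 newtons on the bar 50 mm from the stud, so that it stays clamped when you let go. Do not tighten so hard that the lower nut is turned from its setting, and leave the loose whetstone and the loose collet where they are.

Things in the scene. Friction and masses are not known exactly. Their poses are not given: they have to be found in the camera images.
- stop: stop to be locked: grey base plate 84 x 70 x 16 mm fixed to the table, boss to 26 mm high, upright threaded steel stud 17 mm thick, top at 98 mm. Origin on the table on the stud's axis, z up. Right-hand multi-start thread: a nut goes down 1.59 mm per rad turned clockwise seen from above. A like stop whose two nuts are already together stands near; it is one rigid piece and needs nothing.
- top_nut_center (a point): centre (on the stud's axis, half-way up) of the steel top nut: hexagon 36 mm across flats, 24 mm high, with a straight round cross bar through its centre along its x axis: 10 mm thick, a 14 mm ball on each end 62 mm from the stud's axis. The nut stands 2 to 9 mm above contact at the start and turns freely with a light drag of 0.05 N m; the bar can be pushed round a full circle.
- first_nut_center (a point): centre of the lower nut on the same stud: steel hexagon 30 mm across flats (corners 34.6 mm), 16 mm high, narrower than the top nut; its underside is 30 mm above the table. On the finished stop the lower nut's underside is at 38 mm and only 2.5 mm of collar shows between the nuts; on the stop to be locked 9 to 12 mm lie between them
- first_nut_corner (a point): one top corner of the lower nut, 17.3 mm from the stud's axis; shows whether it has been turned
- whetstone: loose grey whetstone lying on the table, 33 x 68 x 27 mm, origin at its underside; a bystander
- collet_2: loose steel collet standing on the table, 22 mm wide, 26 mm high, origin at its underside; a bystander
- top_nut: the top nut with its bar and a captive spring collar 32 mm wide below it, standing 2.5 to 7.5 mm out (not known better). Origin: centre of the nut's underside. From contact, resistance to tightening rises to 0.5 N m within some 0.4 to 0.8 rad. It is friction, so it is felt only while the nut is turning; the nut stays as turned when let go, clamped with 40 to 60 N. Properly tight is 0.5 N m.
- first_nut: the lower nut, origin at the centre of its underside. Held by friction: it turns along with the top nut when that is tightened with more than about 0.65 N m, and this must not happen
Not all that is in view belongs to the job. Leave any brown look-alike of the stop alone.

How it is judged:
On the way:
1. the top nut has been run down until its collar touches the lower nut (contact force between top_nut and first_nut above 0.5 N), for 0.1 s.
At the end, for the whole second after the job is handed in: the top nut is clamped against the lower nut with more than 33 N (tightened with at least about 0.4 N m) and stays so after release, and the lower nut's corner has moved less than 2 mm from its start (contact force between top_nut and first_nut above 33 N and distance of first_nut_corner from where it was at the start of the episode below 0.002 m); the robot touches nothing.
It fails at once if the lower nut is turned from its setting (its corner moves more than 2 mm) (distance of first_nut_corner from where it was at the start of the episode above 0.002 m).
It fails at once if the whetstone or the loose collet is moved more than 20 mm (distance of any of whetstone, collet_2 from where it was at the start of the episode above 0.02 m).
It also fails if it takes over 38 s, if anything falls off the work surface, if the arm or the gripper's body presses on something with over 40 N, if the wrist force passes 120 N, or if a joint passes its speed limit or range.

## Robot

A 7-joint arm with a two-finger parallel gripper is mounted at the origin on a cart in front of the work surface, level with it; the furniture and walls round the work are solid. World frame = base frame: x ahead of the robot, y to its left, z up, the work surface at z = 0. Lengths are in m, angles in rad, forces in N, time in s.
With the tool pointing down it reaches from about 0.425 to 0.925 m from the base axis. Payload 6.8 kg.
Tool frame: the origin (TCP) lies at the centre of the arm's flange, where the gripper is bolted on; the fingertips stand 173 mm ahead of it and the grasp point (between the pads) lies 155 mm ahead of it (r.hold_point_z is the distance from the TCP to the grasp point, in m); z points along the fingers, x is the direction in which the jaws open and shut, and the axes are right-handed (so a half turn about z gives the same grasp; the last joint's range is limited). The gripper opens to 85 mm and grips with 20 to 120 N. Pads are 22 mm wide; open, the fingers measure 114 mm over their backs; the gripper's body (76 mm by 85 mm) begins 54 mm behind the grasp point. The pads swing forward as they close: fully open they stand 13 mm farther back than shut.
Start: joints at [1.134, 0.477, 0.022, 1.555, -0.011, 1.109, -0.083], TCP at [0.218, -0.639, 0.405] pointing down, gripper open.
Joint ranges: [-2.96, 2.96], [-0.34, 2.1], [-1.41, 1.46], [0.24, 2.44], [-1.37, 4.51], [0.17, 1.92], [-2.96, 2.96]. Speed limits (rad/s): [2.39, 2.39, 3.14, 3.14, 3.14, 3.14, 3.14].

## Interface

Orientations are given as a rotation vector (axis times angle).
In Python, from bench import r gives the robot as it stands.
- The arm moves only by the tool apply_moves, never from a script. Its arguments are lists of equal length, an entry for each row: "dp": the shift along the tool's x, y, z scaled (see below), a list of three; "twist": the turn, a rotation vector about the tool's x, y, z scaled (see below), a list of three; "jaw": the closure in counts, from 0 (fully open) to 255 (shut). In form: {"dp": [[x, y, z], ...], "twist": [[rx, ry, rz], ...], "jaw": [jaw, ...]}. A call has 1 to 20 rows; each row shifts and turns the pose as measured when the row begins, along the tool's axes as they then stand; what a row does not reach is not made up. The controller multiplies each number of a shift by 12 cm and each number of a turn by 120 degrees. A row lasts 1/10 s, in which the tool goes at most 50 mm and 8.59 degrees, less where a joint would pass 70% of its speed; a pose out of reach is approached as far as the arm can. A call with a number of a shift or a turn outside -1 to 1 is refused whole. A call with a gripper value outside its range is refused whole. The fingers move at their own pace and stop on an object; "grip_force" is the grip in N (left out, the last holds). Time passes only in rows, so rows that do not move let the fingers close. It gives the time, the measured TCP pose, the force and the opening at its end, in the units of the state.
- r.get_obs(): the state, without advancing time (a new reading comes with each control period).
- r.grab_frame(name): name is "scene" or "top"; returns a dict with "color" (384x512x3 uint8, red, green, blue), "z_map" (384x512 float32, m along the optical axis (not along the pixel's ray), 0 where there is no reading), "intrinsics" (3x3 intrinsics, pixels), "dist_coeffs" ([k1, k2, p1, p2, k3] as OpenCV has them; the pictures are not rectified), "R" (3x3) and "t" (3): a world point X has camera coordinates R X + t. Camera axes: x right, y down, z forward; pixel columns grow to the right and rows downward; lengths in m; the calibration is good to about 2 mm. A picture is of the moment at which its call begins.
- r.hand_in(): hands the job in, once; it reports no verdict.
The state is a dict: "clock": time; "joints": joint angles; "qvel": joint speeds; "tau": joint torques, N m; "tcp_pos": TCP position; "orientation": TCP orientation; "contact_force": force on the tool from outside, world axes, zero at the start; "moment": the same for the moment, N m; "grip_width": finger opening in m.
Only numpy, scipy, OpenCV 4.12 (cv2) and the standard library are available. Lean on these libraries where they do the work, as an engineer would, in place of code of your own. Each camera call takes 0.05 s, during which the arm holds its last target.

## Working session

There is one attempt and no reset: what is moved stays moved. The work goes in short steps, Python scripts to look and compute and a tool call to move; the robot and the scene stay as the last step left them, time stands still between calls to the robot, and variables do not carry over. Pictures are saved under pics/ and viewed, and the job is handed in when it is done.

Besides the shell and the picture viewer there is one more tool, called by a JSON object that holds its "method" and its "body". apply_moves: Moves the arm, as the interface text tells. Shifts and turns lie within -1 to 1; 1 stands for 12 cm of shift or 120 degrees of turn. Its arguments: {"type":"object","properties":{"dp":{"type":"array"},"twist":{"type":"array"},"jaw":{"type":"array"},"grip_force":{"type":"number"}},"required":["dp","twist","jaw"]}

```bash
ls; mkdir -p pics; cat > h.py <<'E'
import numpy as np, cv2
from bench import r
def grab(n,tag):
    f=r.grab_frame(n); np.savez(f'pics/{tag}.npz',**{k:np.asarray(v) for k,v in f.items()})
    cv2.imwrite(f'pics/{tag}.png',cv2.resize(f['color'][:,:,::-1],(768,576),interpolation=cv2.INTER_CUBIC)); return f
def ray(f,u,v):
    p=cv2.undistortPoints(np.array([[[u,v]]],float),f['intrinsics'],f['dist_coeffs'])[0,0]
    R=f['R'];c=-R.T@f['t'];d=R.T@np.array([p[0],p[1],1]);return c,d
def onz(f,u,v,z):
    c,d=ray(f,u,v);return c+d*(z-c[2])/d[2]
def dep(f,u,v):
    c,d=ray(f,u,v);return c+d*f['z_map'][int(round(v)),int(round(u))]
def proj(f,X):
    rv=cv2.Rodrigues(f['R'])[0];return cv2.projectPoints(np.array(X,float).reshape(-1,1,3),rv,f['t'],f['intrinsics'],f['dist_coeffs'])[0][:,0]
E
python3 - <<'E'
from h import *
print(r.get_obs())
for n in('scene','top'):
    f=grab(n,n+'0');print(n,-f['R'].T@f['t'],f['R'][2],f['intrinsics'][0,0])
E
```

```text
pics
{'clock': 0.0, 'joints': array([ 1.1338907 ,  0.47781971,  0.02231524,  1.55643257, -0.01147713,
        1.109285  , -0.08310823]), 'qvel': array([ 0.0010255 ,  0.00023328, -0.00147243, -0.00110851,  0.00106467,
       -0.00031267,  0.00130701]), 'tau': array([-4.57132901e-04, -5.96451974e+01,  1.60766412e+00, -2.81197840e+01,
        1.24962896e-02,  9.34459706e-03, -4.86027986e-06]), 'tcp_pos': array([ 0.21789939, -0.63858194,  0.40371978]), 'orientation': array([-2.55433601e+00,  1.82731656e+00,  2.44497473e-03]), 'contact_force': array([ 0.84344322, -0.71518367,  0.38070382]), 'moment': array([-0.03475335,  0.03971888, -0.01732531]), 'grip_width': 0.08538195403266755}
scene [0.2496242  0.47019819 0.72679271] [ 0.2971239  -0.64692671 -0.70228428] 440.9578224126085
top [ 0.37810952 -0.13159862  1.06658387] [ 0.12889911 -0.01235876 -0.9915807 ] 466.20014862569855
```

View pics/scene0.png

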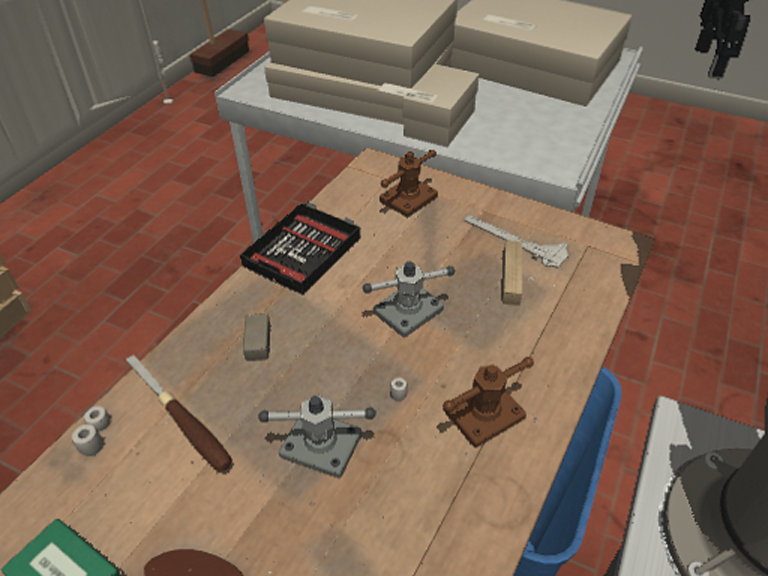

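View pics/top0.png

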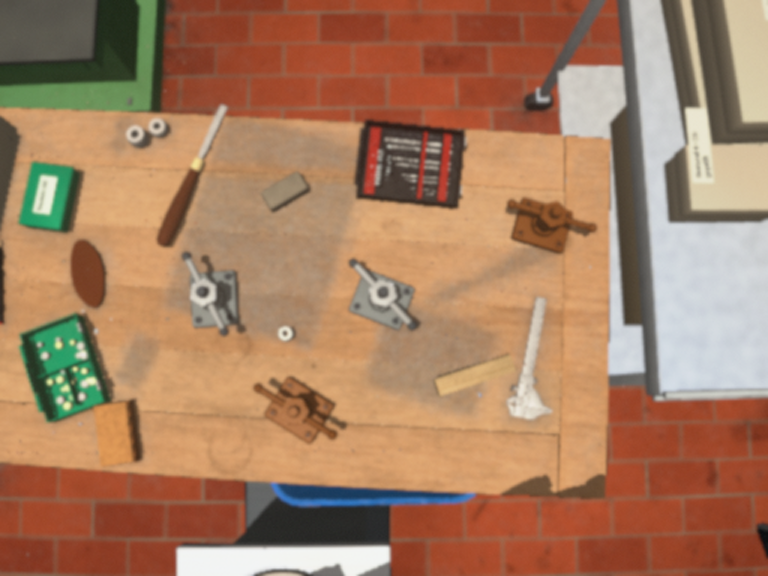

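Scene view: the two grey stops are at about (317,430) and (408,295), with brown look-alikes at (490,400) and (408,185). The whetstone is at (257,337) and the loose collet at (398,388). I'll zoom in on the two grey stops.

```bash
python3 - <<'E'
import numpy as np,cv2
a=np.load('pics/scene0.npz')['color'][:,:,::-1]
x=cv2.resize(a[245:325,165:265],(0,0),fx=4,fy=4,interpolation=cv2.INTER_CUBIC)
y=cv2.resize(a[160:240,230:330],(0,0),fx=4,fy=4,interpolation=cv2.INTER_CUBIC)
cv2.imwrite('pics/z0.png',np.hstack([x,y]))
b=np.load('pics/top0.npz')['color'][:,:,::-1]
x=cv2.resize(b[155:235,95:195],(0,0),fx=4,fy=4,interpolation=cv2.INTER_CUBIC)
y=cv2.resize(b[155:235,205:305],(0,0),fx=4,fy=4,interpolation=cv2.INTER_CUBIC)
cv2.imwrite('pics/z1.png',np.hstack([x,y]))
E
```

```text
(no output)
```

View pics/z0.png

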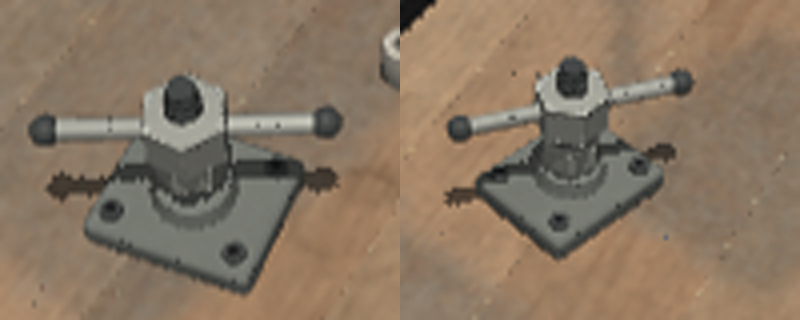

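View pics/z1.png

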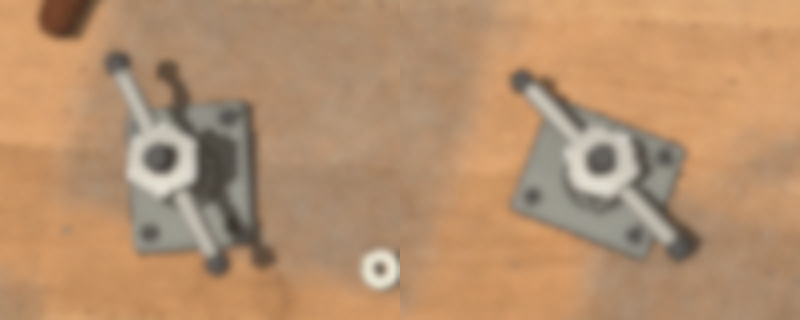

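```bash
python3 - <<'E'
import numpy as np,cv2
d=np.load('pics/scene0.npz');a=d['color'][:,:,::-1]
o=[]
for (u,v) in((211,282),(272,198)):
    c=a[v-22:v+23,u-20:u+20]; c=np.clip(c.astype(float)*1.3,0,255).astype(np.uint8)
    o.append(cv2.resize(c,(0,0),fx=9,fy=9,interpolation=cv2.INTER_NEAREST))
cv2.imwrite('pics/z2.png',np.hstack(o))
E
```

```text
(no output)
```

View pics/z2.png

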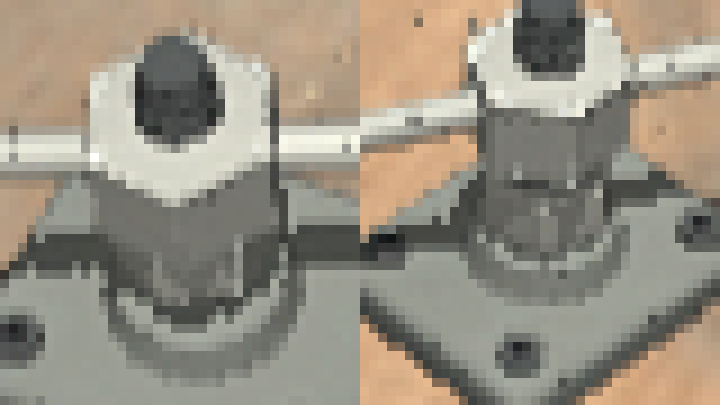

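```bash
python3 - <<'E'
from h import *
S=dict(np.load('pics/scene0.npz'));T=dict(np.load('pics/top0.npz'))
def tri(p,q):
    c1,d1=ray(S,*p);c2,d2=ray(T,*q)
    A=np.c_[d1,-d2];s=np.linalg.lstsq(A,c2-c1,rcond=None)[0];a=c1+d1*s[0];b=c2+d2*s[1];return (a+b)/2,np.linalg.norm(a-b)
# stud tops (crop px/4+offset) 
for n,ps,pt in (('near',(165+182/4,245+83/4),(95+160/4,155+155/4)),('far',(230+572/4,160+65/4),(205+602/4,155+157/4))):
    X,e=tri(ps,pt);print(n,X,e,onz(S,*ps,.098),onz(T,*pt,.098), np.hypot(X[0],X[1]))
    x=(onz(S,*ps,.098)+onz(T,*pt,.098))/2; c=-S['R'].T@S['t'];dr=(c-x)[:2];dr/=np.linalg.norm(dr)
    o=(211-20,282-22) if n=='near' else (272-20,198-22)
    for z,rad in((26,22),(26,8.5),(30,16),(38,16),(46,16),(54,16),(57,18),(80.5,18),(98,8.5),(98,0),(98,-8.5)):
        P=np.r_[x[:2]+dr*rad*1e-3,z*1e-3]; u=proj(S,P)[0]; print(z,rad,np.round((u-o+.5)*9,0))
E
```

```text
near [0.52072856 0.09894982 0.09466269] 0.002613525942451251 [0.52061573 0.10116573 0.098     ] [0.51899607 0.09767637 0.098     ] 0.5300465039786488
26 22 [229. 351.]
26 8.5 [221. 294.]
30 16 [224. 315.]
38 16 [221. 293.]
46 16 [218. 271.]
54 16 [215. 248.]
57 18 [215. 249.]
80.5 18 [206. 181.]
98 8.5 [193.  87.]
98 0 [188.  51.]
98 -8.5 [183.  15.]
far [ 0.43399178 -0.39084968 -0.01943311] 0.1864131518421627 [ 0.32589489 -0.24132797  0.098     ] [ 0.51185028 -0.3672266   0.098     ] 0.5840482336422841
26 22 [753.  13.]
26 8.5 [758. -22.]
30 16 [757. -14.]
38 16 [761. -37.]
46 16 [764. -60.]
54 16 [768. -83.]
57 18 [769. -87.]
80.5 18 [ 780. -157.]
98 8.5 [ 792. -235.]
98 0 [ 796. -256.]
98 -8.5 [ 799. -277.]
```

```bash
python3 - <<'E'
from h import *
S=dict(np.load('pics/scene0.npz'));T=dict(np.load('pics/top0.npz'))
def tri(p,q):
    c1,d1=ray(S,*p);c2,d2=ray(T,*q)
    A=np.c_[d1,-d2];s=np.linalg.lstsq(A,c2-c1,rcond=None)[0];a=c1+d1*s[0];b=c2+d2*s[1];return (a+b)/2,np.linalg.norm(a-b)
for n,ps,pt in (('near',(165+182/4,245+83/4),(95+160/4,155+155/4)),('far',(230+172/4,160+65/4),(205+202/4,155+157/4))):
    X,e=tri(ps,pt);print(n,X,e,onz(S,*ps,.098),onz(T,*pt,.098), np.hypot(X[0],X[1]))
    x=(onz(S,*ps,.098)+onz(T,*pt,.098))/2; c=-S['R'].T@S['t'];dr=(c-x)[:2];dr/=np.linalg.norm(dr)
    o=(211-20,282-22) if n=='near' else (272-20-40,198-22)
    for z,rad in((26,22),(26,8.5),(30,16),(38,16),(46,16),(54,16),(57,18),(80.5,18),(98,8.5),(98,0),(98,-8.5)):
        P=np.r_[x[:2]+dr*rad*1e-3,z*1e-3]; u=proj(S,P)[0]; print(z,rad,np.round((u-o+.5)*9,0))
E
```

```text
near [0.52072856 0.09894982 0.09466269] 0.002613525942451251 [0.52061573 0.10116573 0.098     ] [0.51899607 0.09767637 0.098     ] 0.5300465039786488
26 22 [229. 351.]
26 8.5 [221. 294.]
30 16 [224. 315.]
38 16 [221. 293.]
46 16 [218. 271.]
54 16 [215. 248.]
57 18 [215. 249.]
80.5 18 [206. 181.]
98 8.5 [193.  87.]
98 0 [188.  51.]
98 -8.5 [183.  15.]
far [ 0.51618044 -0.15562419  0.09433516] 0.002270911497031129 [ 0.51577117 -0.15182505  0.098     ] [ 0.51456296 -0.15584538  0.098     ] 0.5391299762309725
26 22 [552. 283.]
26 8.5 [553. 242.]
30 16 [553. 253.]
38 16 [553. 230.]
46 16 [554. 207.]
54 16 [555. 184.]
57 18 [555. 181.]
80.5 18 [557. 110.]
98 8.5 [559.  27.]
98 0 [559.   2.]
98 -8.5 [560. -22.]
```

```bash
python3 - <<'E'
from h import *
S=dict(np.load('pics/scene0.npz'))
for n,x,u in (('near',(.520,.0995),211),('far',(.5155,-.154),273)):
  for du in(-3,0,3):
    print(n,du)
    v0=proj(S,[*x,.06])[0][1]
    for v in range(int(v0)-8,int(v0)+24):
        P=dep(S,u+du,v); print(v,np.round([P[2]*1e3,np.hypot(P[0]-x[0],P[1]-x[1])*1e3],1),end=' ')
    print()
E
```

```text
near -3
269 [97.1  9. ] 270 [95.2  9.7] 271 [94.  10.7] 272 [92.2 11.5] 273 [90.3 12.1] 274 [87.1 12.2] 275 [81.6 11. ] 276 [80.1 11.9] 277 [78.8 12.9] 278 [78.5 14.5] 279 [80.8 17.7] 280 [81.  19.7] 281 [78.7 20.2] 282 [77.3 21.3] 283 [74.2 21.3] 284 [72.5 22.3] 285 [68.3 21.7] 286 [63.4 20.7] 287 [59.7 20.5] 288 [58.6 21.8] 289 [53.6 20.9] 290 [49.8 20.7] 291 [46.2 20.6] 292 [43.  20.7] 293 [39.4 20.7] 294 [25.5 16.2] 295 [24.3 17.2] 296 [26.1 19.5] 297 [23.7 20.1] 298 [22.2 21.1] 299 [20.9 22.2] 300 [17.5 22.4] 
near 0
269 [96.2  6.7] 270 [94.6  7.7] 271 [94.   9.4] 272 [90.4  8.9] 273 [89.2 10.1] 274 [86.9 10.7] 275 [83.8 10.6] 276 [80.  10.1] 277 [79.8 12. ] 278 [82.5 15.8] 279 [81.1 17. ] 280 [80.  18.2] 281 [80.5 20.6] 282 [81.3 23.2] 283 [77.5 22.7] 284 [72.6 21.5] 285 [71.4 22.8] 286 [68.  22.6] 287 [65.3 22.8] 288 [61.6 22.5] 289 [59.7 23.4] 290 [44.8 16.2] 291 [44.5 18. ] 292 [42.9 19.1] 293 [40.4 19.6] 294 [25.7 13.2] 295 [23.  13.7] 296 [23.3 15.7] 297 [25.8 19. ] 298 [25.3 20.7] 299 [21.7 20.7] 300 [20.1 21.7] 
near 3
269 [92.2  6. ] 270 [89.3  5.8] 271 [89.6  7.7] 272 
[... 1317 characters left out ...]
12.5] 201 [36.3 14.4] 202 [34.5 15.7] 203 [31.4 15.7] 204 [26.8 14.4] 205 [24.8 15.4] 206 [23.2 17. ] 207 [21.4 18.2] 208 [17.4 17.5] 209 [15.2 18.5] 210 [16.  22.3] 211 [13.6 23. ] 
far 3
180 [87.9  5.9] 181 [87.4  7.4] 182 [82.9  6.4] 183 [83.2  8.7] 184 [78.9  7.7] 185 [79.5 10.5] 186 [79.8 13.5] 187 [80.  16.5] 188 [79.  18.4] 189 [76.8 19.1] 190 [72.7 18. ] 191 [68.9 17.3] 192 [65.1 16.5] 193 [66.7 20.9] 194 [60.  17.4] 195 [57.  17.4] 196 [52.5 16.2] 197 [45.  12.4] 198 [44.4 14.5] 199 [39.4 12.9] 200 [38.6 14.9] 201 [32.3 12.4] 202 [32.2 14.9] 203 [23.4 10.5] 204 [25.8 14.9] 205 [22.  14.4] 206 [22.1 17.3] 207 [22.2 20.1] 208 [18.2 19.4] 209 [14.  18.7] 210 [13.4 20.9] 211 [13.9 24.2]
```

```bash
cat >> h.py <<'E'
S=dict(np.load('pics/scene0.npz'));T=dict(np.load('pics/top0.npz'))
def tri(p,q):
    c1,d1=ray(S,*p);c2,d2=ray(T,*q)
    A=np.c_[d1,-d2];s=np.linalg.lstsq(A,c2-c1,rcond=None)[0];a=c1+d1*s[0];b=c2+d2*s[1];return (a+b)/2,np.linalg.norm(a-b)
E
python3 - <<'E'
from h import *
from scipy.spatial.transform import Rotation as Ro
pairs=[((245,192),(235.2,175)),((300.5,180.5),(275.5,216.2))]
B=[]
for p,q in pairs:
    X,e=tri(p,q);B.append(X);print(np.round(X,4),e, onz(S,*p,.0685),onz(T,*q,.0685))
for g in (0,1):
  f=(S,T)[g];b=[onz(f,*pp[g],.0685) for pp in pairs]
  d=b[1]-b[0];print('mid',(b[0]+b[1])/2,'len',np.linalg.norm(d),'ang',np.degrees(np.arctan2(d[1],d[0])))
# segment balls
o=r.get_obs();R=Ro.from_rotvec(o['orientation']).as_matrix();print(R.round(3),np.degrees(np.arctan2(R[1,0],R[0,0])))
print('collet',onz(T,285/1.5,333/1.5,.026),'whet',onz(T,285/1.5,192/1.5,.027),'brown',onz(T,300/1.5,400/1.5,.08),onz(T,552/1.5,212/1.5,.08))
for f,u0,v0 in((S,273,186),(T,255,195)):
    g=cv2.cvtColor(f['color'],cv2.COLOR_RGB2GRAY).astype(int);print(g[v0-25:v0+28:1,u0-30:u0-10].shape)
E
```

```text
[ 0.5623 -0.113   0.0666] 0.0007900117013621825 [ 0.56178519 -0.1112427   0.0685    ] [ 0.56155186 -0.11313707  0.0685    ]
[ 0.4707 -0.1993  0.0633] 0.00055268986141902 [ 0.46870455 -0.19410097  0.0685    ] [ 0.47048629 -0.19884343  0.0685    ]
mid [ 0.51524487 -0.15267183  0.0685    ] len 0.12461740626219486 ang -138.32525215977972
mid [ 0.51601908 -0.15599025  0.0685    ] len 0.12505405969016128 ang -136.7365101763145
[[ 0.323 -0.946 -0.001]
 [-0.946 -0.323  0.002]
 [-0.002  0.    -1.   ]] -71.16181564411444
collet [ 0.46394507 -0.01008594  0.026     ] whet [ 0.68040625 -0.00951331  0.027     ] brown [ 0.36521632 -0.03738312  0.08      ] [ 0.63103593 -0.4048132   0.08      ]
(53, 20)
(53, 20)
```

Depth shows the far grey stop's lower nut reaching down to about 30 mm. The near one's jumps off at 39 mm, so it is the finished stop and the far one is the target. Its axis is about (0.516, -0.155) and the bar lies at about 42.5°. I'll move over it.

{"method": "apply_moves", "body": {"dp": [[-0.265, -0.321, 0], [-0.265, -0.321, 0], [-0.265, -0.321, 0], [-0.265, -0.321, 0], [-0.265, -0.321, 0], [-0.265, -0.321, 0], [-0.265, -0.321, 0], [-0.265, -0.321, 0], [-0.265, -0.321, 0], [-0.265, -0.321, 0], [-0.265, -0.321, 0]], "twist": [[0, 0, 0], [0, 0, 0], [0, 0, 0], [0, 0, 0], [0, 0, 0], [0, 0, 0], [0, 0, 0], [0, 0, 0], [0, 0, 0], [0, 0, 0], [0, 0, 0]], "jaw": [0, 0, 0, 0, 0, 0, 0, 0, 0, 0, 0]}}

```text
clock: 1.2
tcp_pos: [0.5034, -0.1735, 0.3986]
orientation: [2.537, -1.846, -0.011]
contact_force: [1.8, 0.0, -0.4]
grip_width: 0.0855
```

```bash
cat >> h.py <<'E'
from scipy.spatial.transform import Rotation as Ro
AX=np.array([.5156,-.1545])
def st(ax=AX):
    o=r.get_obs();R=Ro.from_rotvec(o['orientation']).as_matrix()
    d=np.r_[ax-o['tcp_pos'][:2],0]
    print('t',o['clock'],'tcp',o['tcp_pos'].round(4),'q',o['joints'].round(3),'xang',np.degrees(np.arctan2(R[1,0],R[0,0])).round(2))
    print('z',R[:,2].round(4),'to axis dp units',(R.T@d/.12).round(4),'mm',(d*1e3).round(1))
    F=o['contact_force'];M=o['moment'];q=ax-o['tcp_pos'][:2]
    print('F',F.round(2),'M',M.round(3),'Mz@stud',(M[2]-(q[0]*F[1]-q[1]*F[0])).round(3),'tau7',o['tau'][6].round(3),'w',o['grip_width'])
E
python3 -c "
from h import *
st()"
```

```text
t 1.2 tcp [ 0.5034 -0.1735  0.3986] q [ 0.41   0.264 -0.233  1.887  0.072  1.007 -1.111] xang -72.08
z [-0.0081  0.0011 -1.    ] to axis dp units [-0.1192 -0.1457 -0.0007] mm [12.2 19.   0. ]
F [ 1.81  0.01 -0.4 ] M [-0.031 -0.075 -0.038] Mz@stud -0.004 tau7 1.323 w 0.08550728579934977
```

{"method": "apply_moves", "body": {"dp": [[0, 0, 0]], "twist": [[0, 0, -0.0715]], "jaw": [0]}}

```text
clock: 1.3
tcp_pos: [0.5066, -0.1659, 0.3987]
orientation: [-2.68, 1.638, 0.012]
contact_force: [-0.6, 0.3, -0.2]
grip_width: 0.0852
```

```bash
python3 -c "
from h import *
st()"
```

```text
t 1.3 tcp [ 0.5066 -0.1659  0.3987] q [ 0.422  0.267 -0.264  1.884  0.078  1.007 -0.972] xang -62.88
z [-0.006   0.0044 -1.    ] to axis dp units [-0.0501 -0.1097 -0.    ] mm [ 9.  11.4  0. ]
F [-0.56  0.31 -0.22] M [ 0.056 -0.019  0.013] Mz@stud 0.004 tau7 -4.723 w 0.08522972858261792
```

{"method": "apply_moves", "body": {"dp": [[0, 0, 0.045], [0, 0, 0.045], [0, 0, 0.045], [0, 0, 0.045], [0, 0, 0.045], [0, 0, 0.045], [0, 0, 0.045], [0, 0, 0.045], [0, 0, 0.045], [0, 0, 0.045], [0, 0, 0.045], [0, 0, 0.045], [0, 0, 0.045], [0, 0, 0.045], [0, 0, 0.045], [0, 0, 0.045], [0, 0, 0]], "twist": [[0, 0, -0.07], [0, 0, -0.07], [0, 0, -0.07], [0, 0, -0.07], [0, 0, -0.07], [0, 0, -0.07], [0, 0, -0.07], [0, 0, -0.07], [0, 0, -0.07], [0, 0, -0.07], [0, 0, -0.07], [0, 0, -0.07], [0, 0, -0.07], [0, 0, -0.07], [0, 0, -0.07], [0, 0, -0.07], [0, 0, 0]], "jaw": [0, 0, 0, 0, 0, 0, 0, 0, 0, 0, 0, 0, 0, 0, 0, 0, 0]}}

```text
clock: 3.0
tcp_pos: [0.5036, -0.1619, 0.3034]
orientation: [-2.488, -1.89, 0.014]
contact_force: [-0.6, -0.7, -0.5]
grip_width: 0.0853
```

```bash
python3 -c "
from h import *
st()
o=r.get_obs();R=Ro.from_rotvec(o['orientation']).as_matrix()
a=np.radians(80);Rt=np.array([[np.cos(a),np.sin(a),0],[np.sin(a),-np.cos(a),0],[0,0,-1]])
print((Ro.from_matrix(R.T@Rt).as_rotvec()/np.radians(120)).round(4))
grab('top','top1')"
```

```text
t 3.0 tcp [ 0.5036 -0.1619  0.3034] q [ 0.749  0.457 -0.694  1.954  0.367  0.879  1.161] xang 74.42
z [-0.0172  0.0082 -0.9998] to axis dp units [ 0.0863  0.08   -0.0012] mm [12.   7.4  0. ]
F [-0.57 -0.7  -0.47] M [-0.022 -0.018  0.002] Mz@stud 0.007 tau7 1.2 w 0.08532576218073669
[-0.0089 -0.002  -0.0465]
```

View pics/top1.png

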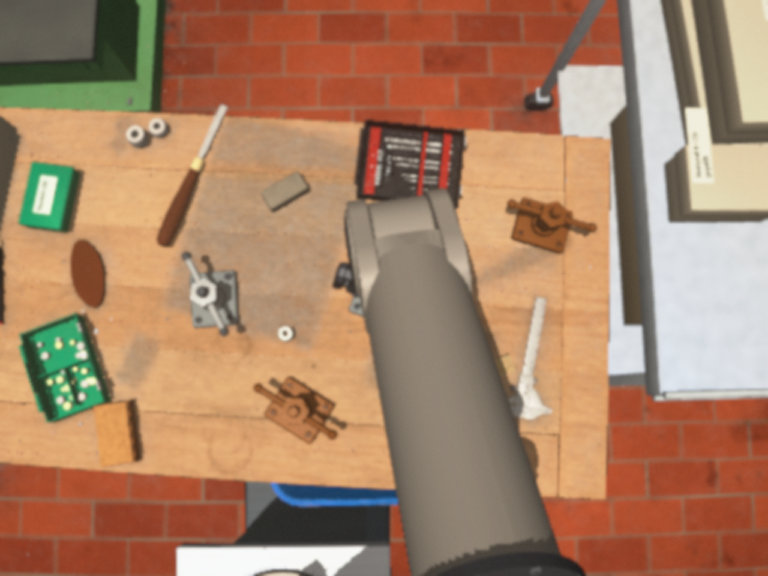

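The top view shows the arm now hiding the target stop, with nothing else disturbed. I'll centre and level at this height before descending.

{"method": "apply_moves", "body": {"dp": [[0.086, 0.08, 0], [0, 0, 0]], "twist": [[-0.009, -0.002, -0.047], [0, 0, 0]], "jaw": [0, 0]}}

```text
clock: 3.25
tcp_pos: [0.5159, -0.1548, 0.3039]
orientation: [2.415, 2.008, 0.0]
contact_force: [-0.4, -0.1, 0.2]
grip_width: 0.0854
```

```bash
python3 -c "
from h import *
st()
grab('scene','sc1')"
```

```text
t 3.25 tcp [ 0.5159 -0.1548  0.3039] q [ 0.737  0.471 -0.708  1.938  0.396  0.873  1.211] xang 79.48
z [ 9.e-04 -6.e-04 -1.e+00] to axis dp units [ 0.0019 -0.0025 -0.    ] mm [-0.3  0.3  0. ]
F [-0.44 -0.09  0.24] M [ 0.088  0.008 -0.023] Mz@stud -0.024 tau7 0.602 w 0.08535076935732798
```

View pics/sc1.png

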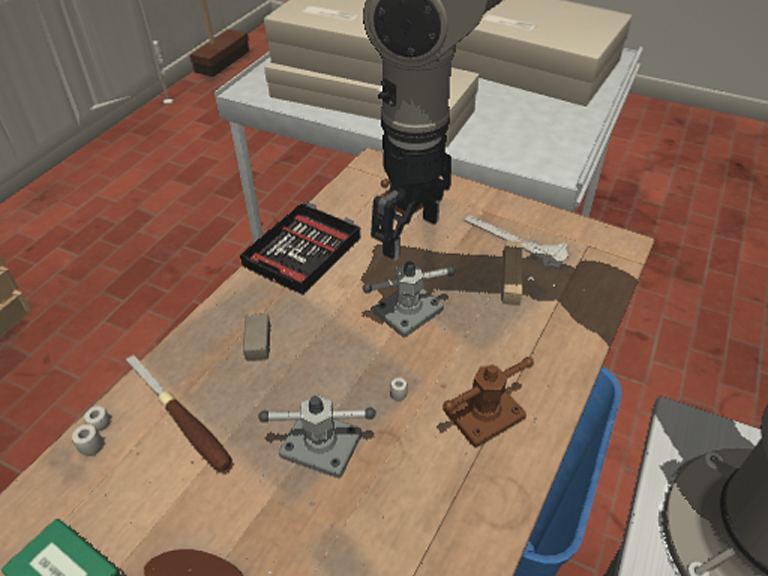

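The scene view shows the open fingers (390,250) and (432,215) above the target stop at (408,270), straddling the stud and clear of the bar ends. Descending.

{"method": "apply_moves", "body": {"dp": [[0, 0, 0.195], [0, 0, 0.195], [0, 0, 0.195], [0, 0, 0.195], [0, 0, 0]], "twist": [[0, 0, 0], [0, 0, 0], [0, 0, 0], [0, 0, 0], [0, 0, 0]], "jaw": [0, 0, 0, 0, 0]}}

```text
clock: 3.8
tcp_pos: [0.5138, -0.1583, 0.2092]
orientation: [2.442, 1.972, -0.007]
contact_force: [-0.0, -0.1, 0.1]
grip_width: 0.0852
```

```bash
python3 -c "
from h import *
st()
f=grab('scene','sc2')
cv2.imwrite('pics/sc2z.png',cv2.resize(f['color'][130:240,200:340,::-1],(0,0),fx=5,fy=5,interpolation=cv2.INTER_CUBIC))"
```

```text
t 3.8 tcp [ 0.5138 -0.1583  0.2092] q [ 0.655  0.602 -0.605  1.995  0.528  0.705  1.077] xang 77.87
z [-0.0016 -0.005  -1.    ] to axis dp units [ 0.0339  0.008  -0.0002] mm [1.8 3.8 0. ]
F [-0.01 -0.05  0.14] M [ 0.009  0.041 -0.05 ] Mz@stud -0.05 tau7 -0.246 w 0.08518121405995252
```

View pics/sc2z.png

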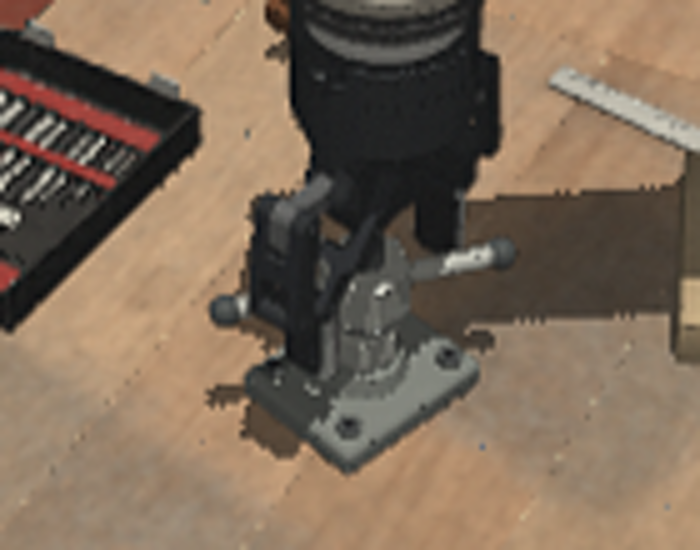

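Fingers straddle the nut inside the balls, with tips below the bar. I'll start turning (at least 72° of nut travel before contact).

{"method": "apply_moves", "body": {"dp": [[0.034, 0.008, 0], [0, 0, 0], [0, 0, 0], [0, 0, 0], [0, 0, 0], [0, 0, 0]], "twist": [[0, 0.0015, 0.05], [0, 0, 0.05], [0, 0, 0.05], [0, 0, 0.05], [0, 0, 0.05], [0, 0, 0.05]], "jaw": [0, 0, 0, 0, 0, 0]}}

```text
clock: 4.45
tcp_pos: [0.5171, -0.1546, 0.2188]
orientation: [2.95, 1.067, 0.007]
contact_force: [-0.7, 1.6, -0.9]
grip_width: 0.0857
```

```bash
python3 -c "
from h import *
st()
"
```

```text
t 4.45 tcp [ 0.5171 -0.1546  0.2188] q [ 0.535  0.552 -0.456  1.997  0.385  0.67   0.528] xang 39.77
z [ 0.0057 -0.0031 -1.    ] to axis dp units [-0.0089 -0.0083 -0.0001] mm [-1.5  0.1  0. ]
F [-0.68  1.64 -0.87] M [0.277 0.142 0.041] Mz@stud 0.043 tau7 1.151 w 0.0856817542923561
```

{"method": "apply_moves", "body": {"dp": [[-0.009, -0.008, 0.04], [0, 0, 0.04], [0, 0, 0.012], [0, 0, 0.012], [0, 0, 0.012]], "twist": [[0, 0, 0.05], [0, 0, 0.05], [0, 0, 0.05], [0, 0, 0.05], [0, 0, 0.05]], "jaw": [0, 0, 0, 0, 0]}}

```text
clock: 4.95
tcp_pos: [0.5176, -0.1533, 0.2135]
orientation: [3.131, 0.218, 0.024]
contact_force: [-0.8, 1.0, -0.1]
grip_width: 0.0854
```

```bash
python3 -c "
from h import *
st()
"
```

```text
t 4.95 tcp [ 0.5176 -0.1533  0.2135] q [ 0.422  0.537 -0.314  2.009  0.275  0.62   0.065] xang 7.96
z [ 0.0152 -0.0024 -0.9999] to axis dp units [-0.0182  0.0079 -0.0002] mm [-2.  -1.2  0. ]
F [-0.84  0.96 -0.09] M [0.051 0.188 0.033] Mz@stud 0.036 tau7 1.141 w 0.08542816069670686
```

```bash
cat >> h.py <<'E'
def fix():
    st()
    o=r.get_obs();R=Ro.from_rotvec(o['orientation']).as_matrix()
    print('lvl twist',(R.T@np.cross(R[:,2],[0,0,-1])/np.radians(120)).round(4),'z dp',((o['tcp_pos'][2]-.21)/.12).round(3))
E
```

{"method": "apply_moves", "body": {"dp": [[-0.018, 0.008, 0.02], [0, 0, 0.012], [0, 0, 0.012]], "twist": [[0.002, -0.007, 0.05], [0, 0, 0.05], [0, 0, 0.05]], "jaw": [0, 0, 0]}}

```text
clock: 5.25
tcp_pos: [0.5174, -0.1538, 0.2135]
orientation: [-3.124, 0.304, -0.011]
contact_force: [-1.1, -0.3, -1.5]
grip_width: 0.0856
```

```bash
python3 -c "
from h import *
fix()
"
```

```text
t 5.25 tcp [ 0.5174 -0.1538  0.2135] q [ 0.359  0.53  -0.233  2.011  0.198  0.616 -0.198] xang -11.11
z [ 0.007   0.0018 -1.    ] to axis dp units [-0.0134  0.0089 -0.0001] mm [-1.8 -0.7  0. ]
F [-1.06 -0.31 -1.54] M [-0.095  0.18   0.075] Mz@stud 0.075 tau7 1.129 w 0.08561386880273757
lvl twist [-0.0015 -0.0031 -0.    ] z dp 0.03
```

{"method": "apply_moves", "body": {"dp": [[-0.014, 0.008, 0.025], [-0.003, 0.003, 0.015], [-0.003, 0.003, 0.015]], "twist": [[-0.0015, -0.004, 0.05], [0, -0.002, 0.05], [0, -0.002, 0.05]], "jaw": [0, 0, 0]}}

```text
clock: 5.55
tcp_pos: [0.5172, -0.154, 0.2127]
orientation: [-3.028, 0.816, 0.002]
contact_force: [1.3, 0.1, 0.3]
grip_width: 0.0854
```

```bash
python3 -c "
from h import *
fix()
"
```

```text
t 5.55 tcp [ 0.5172 -0.154   0.2127] q [ 0.294  0.526 -0.149  2.013  0.12   0.612 -0.461] xang -30.17
z [ 1.0e-04  5.9e-03 -1.0e+00] to axis dp units [-0.0094  0.0102 -0.    ] mm [-1.6 -0.5  0. ]
F [1.34 0.1  0.32] M [ 0.208 -0.184  0.047] Mz@stud 0.047 tau7 1.086 w 0.08535701180098838
lvl twist [-0.0025  0.0014  0.    ] z dp 0.022
```

{"method": "apply_moves", "body": {"dp": [[-0.01, 0.01, 0.03], [-0.003, 0.003, 0.015], [-0.003, 0.003, 0.015]], "twist": [[-0.003, 0.001, 0.05], [-0.001, -0.001, 0.05], [-0.001, -0.001, 0.05]], "jaw": [0, 0, 0]}}

```text
clock: 5.85
tcp_pos: [0.5172, -0.1537, 0.2112]
orientation: [-2.854, 1.307, -0.003]
contact_force: [-0.6, -1.0, -0.3]
grip_width: 0.0853
```

```bash
python3 -c "
from h import *
fix()
"
```

```text
t 5.85 tcp [ 0.5172 -0.1537  0.2112] q [ 0.221  0.524 -0.059  2.02   0.049  0.596 -0.73 ] xang -49.21
z [ 0.0026  0.0014 -1.    ] to axis dp units [-0.0037  0.0147 -0.    ] mm [-1.6 -0.8  0. ]
F [-0.6  -0.97 -0.29] M [-0.12   0.078  0.067] Mz@stud 0.066 tau7 1.099 w 0.08529609599503299
lvl twist [-0.0014 -0.0003 -0.    ] z dp 0.01
```

{"method": "apply_moves", "body": {"dp": [[-0.005, 0.014, 0.025], [-0.001, 0.006, 0.015], [-0.001, 0.006, 0.015]], "twist": [[-0.002, 0, 0.05], [-0.001, -0.001, 0.05], [-0.001, -0.001, 0.05]], "jaw": [0, 0, 0]}}

```text
clock: 6.15
tcp_pos: [0.5169, -0.1542, 0.2102]
orientation: [-2.597, 1.76, -0.002]
contact_force: [-0.1, -0.4, -0.6]
grip_width: 0.0856
```

```bash
python3 -c "
from h import *
fix()
"
```

```text
t 6.15 tcp [ 0.5169 -0.1542  0.2102] q [ 0.154  0.525  0.026  2.026 -0.031  0.588 -0.989] xang -68.25
z [ 0.0038  0.0032 -1.    ] to axis dp units [-0.0017  0.011  -0.    ] mm [-1.3 -0.3  0. ]
F [-0.09 -0.39 -0.63] M [-0.118  0.021  0.024] Mz@stud 0.023 tau7 1.064 w 0.08555322700237446
lvl twist [-0.0022  0.0007  0.    ] z dp 0.001
```

{"method": "apply_moves", "body": {"dp": [[-0.003, 0.012, 0.02], [-0.001, 0.006, 0.015], [-0.001, 0.006, 0.015]], "twist": [[-0.003, 0, 0.05], [-0.001, -0.001, 0.05], [-0.001, -0.001, 0.05]], "jaw": [0, 0, 0]}}

```text
clock: 6.45
tcp_pos: [0.5168, -0.1543, 0.2098]
orientation: [-2.267, 2.163, 0.004]
contact_force: [0.6, -1.5, -0.6]
grip_width: 0.0858
```

```bash
python3 -c "
from h import *
fix()
"
```

```text
t 6.45 tcp [ 0.5168 -0.1543  0.2098] q [ 0.089  0.529  0.11   2.03  -0.115  0.586 -1.243] xang -87.32
z [ 0.0039  0.0074 -1.    ] to axis dp units [ 0.0014  0.0099 -0.0001] mm [-1.2 -0.2  0. ]
F [ 0.62 -1.49 -0.63] M [-0.164  0.058  0.042] Mz@stud 0.04 tau7 1.046 w 0.08580615542499231
lvl twist [-0.002   0.0035 -0.    ] z dp -0.002
```

{"method": "apply_moves", "body": {"dp": [[0.001, 0.01, 0.016], [0.001, 0.005, 0.014], [0.001, 0.005, 0.014]], "twist": [[-0.003, 0.003, 0.05], [-0.001, 0.001, 0.05], [-0.001, 0.001, 0.05]], "jaw": [0, 0, 0]}}

```text
clock: 6.75
tcp_pos: [0.5166, -0.154, 0.2096]
orientation: [-1.881, 2.513, 0.0]
contact_force: [-0.8, -1.0, -1.2]
grip_width: 0.085
```

```bash
python3 -c "
from h import *
fix()
"
```

```text
t 6.75 tcp [ 0.5166 -0.154   0.2096] q [ 0.014  0.535  0.204  2.036 -0.192  0.587 -1.507] xang -106.38
z [ 0.002   0.0019 -1.    ] to axis dp units [ 0.0066  0.0071 -0.    ] mm [-1.  -0.5  0. ]
F [-0.83 -1.02 -1.21] M [-0.094  0.095  0.093] Mz@stud 0.093 tau7 1.066 w 0.08504801913956095
lvl twist [-0.0007  0.0011  0.    ] z dp -0.003
```

{"method": "apply_moves", "body": {"dp": [[0.005, 0.009, 0.014], [0.001, 0.005, 0.014]], "twist": [[-0.002, 0.002, 0.04], [-0.001, 0.001, 0.04]], "jaw": [0, 0]}}

```text
clock: 6.95
tcp_pos: [0.5165, -0.1538, 0.2096]
orientation: [-1.651, 2.672, 0.001]
contact_force: [-1.1, -1.4, -1.6]
grip_width: 0.0853
```

```bash
python3 -c "
from h import *
fix()
"
```

```text
t 6.95 tcp [ 0.5165 -0.1538  0.2096] q [-0.025  0.54   0.253  2.038 -0.235  0.59  -1.645] xang -116.59
z [ 7.e-04  8.e-04 -1.e+00] to axis dp units [ 0.009   0.0043 -0.    ] mm [-0.9 -0.7  0. ]
F [-1.06 -1.44 -1.65] M [-0.35   0.052  0.17 ] Mz@stud 0.169 tau7 0.726 w 0.08529721960163639
lvl twist [-0.0001  0.0005  0.    ] z dp -0.004
```

{"method": "apply_moves", "body": {"dp": [[0.008, 0.005, 0.012]], "twist": [[-0.001, 0.001, 0.03]], "jaw": [0]}}

```text
clock: 7.05
tcp_pos: [0.5163, -0.154, 0.2096]
orientation: [-1.56, 2.725, 0.001]
contact_force: [0.5, 0.2, -2.8]
grip_width: 0.0855
```

```bash
python3 -c "
from h import *
fix()
"
```

```text
t 7.05 tcp [ 0.5163 -0.154   0.2096] q [-0.038  0.542  0.271  2.04  -0.253  0.591 -1.695] xang -120.43
z [ 8.0e-04  1.4e-03 -1.0e+00] to axis dp units [ 0.0066  0.0032 -0.    ] mm [-0.7 -0.5  0. ]
F [ 0.47  0.21 -2.77] M [ 0.121 -0.28   0.237] Mz@stud 0.237 tau7 0.306 w 0.08549660582105024
lvl twist [0.     0.0008 0.    ] z dp -0.003
```

{"method": "apply_moves", "body": {"dp": [[0.004, 0.004, 0.012]], "twist": [[-0.001, 0.001, 0.03]], "jaw": [0]}}

```text
clock: 7.15
tcp_pos: [0.5163, -0.1539, 0.2095]
orientation: [-1.468, 2.776, 0.003]
contact_force: [0.4, -1.6, -2.8]
grip_width: 0.0853
```

```bash
python3 -c "
from h import *
fix()
"
```

```text
t 7.15 tcp [ 0.5163 -0.1539  0.2095] q [-0.051  0.544  0.288  2.04  -0.27   0.592 -1.746] xang -124.25
z [ 7.0e-04  2.2e-03 -1.0e+00] to axis dp units [ 0.0073  0.0025 -0.    ] mm [-0.7 -0.6  0. ]
F [ 0.4  -1.63 -2.77] M [-0.258 -0.104  0.192] Mz@stud 0.19 tau7 0.42 w 0.08525114064720582
lvl twist [ 0.0003  0.0011 -0.    ] z dp -0.004
```

{"method": "apply_moves", "body": {"dp": [[0.005, 0.003, 0.01]], "twist": [[0, 0.001, 0.03]], "jaw": [0]}}

```text
clock: 7.25
tcp_pos: [0.5162, -0.1539, 0.2096]
orientation: [-1.375, 2.822, 0.002]
contact_force: [0.3, -0.6, -4.0]
grip_width: 0.0853
```

```bash
python3 -c "
from h import *
fix()
"
```

```text
t 7.25 tcp [ 0.5162 -0.1539  0.2096] q [-0.065  0.546  0.305  2.042 -0.288  0.592 -1.796] xang -128.05
z [ 0.0016  0.0022 -1.    ] to axis dp units [ 0.0069  0.0008 -0.    ] mm [-0.6 -0.6  0. ]
F [ 0.29 -0.62 -3.96] M [-0.108 -0.071  0.226] Mz@stud 0.226 tau7 0.389 w 0.08526451995592484
lvl twist [ 0.      0.0013 -0.    ] z dp -0.004
```

{"method": "apply_moves", "body": {"dp": [[0.004, 0.003, 0.01]], "twist": [[0, 0.001, 0.025]], "jaw": [0]}}

```text
clock: 7.35
tcp_pos: [0.5161, -0.1538, 0.2095]
orientation: [-1.296, 2.859, 0.001]
contact_force: [0.6, -1.2, -4.7]
grip_width: 0.0856
```

```bash
python3 -c "
from h import *
fix()
"
```

```text
t 7.35 tcp [ 0.5161 -0.1538  0.2095] q [-0.076  0.548  0.32   2.043 -0.302  0.593 -1.838] xang -131.23
z [ 0.0024  0.0021 -1.    ] to axis dp units [ 0.0068 -0.001  -0.    ] mm [-0.5 -0.7  0. ]
F [ 0.59 -1.22 -4.69] M [-0.247 -0.089  0.335] Mz@stud 0.334 tau7 0.168 w 0.08559610123539013
lvl twist [-0.0002  0.0015  0.    ] z dp -0.004
```

{"method": "apply_moves", "body": {"dp": [[0.005, 0, 0.008]], "twist": [[0, 0.001, 0.025]], "jaw": [0]}}

```text
clock: 7.45
tcp_pos: [0.516, -0.1539, 0.2096]
orientation: [-1.216, 2.893, 0.002]
contact_force: [-0.3, 0.3, -6.4]
grip_width: 0.0853
```

```bash
python3 -c "
from h import *
fix()
"
```

```text
t 7.45 tcp [ 0.516  -0.1539  0.2096] q [-0.087  0.55   0.334  2.044 -0.316  0.594 -1.88 ] xang -134.39
z [ 0.0028  0.0023 -1.    ] to axis dp units [ 0.0061 -0.0013 -0.    ] mm [-0.4 -0.6  0. ]
F [-0.35  0.34 -6.39] M [-0.13  -0.124  0.375] Mz@stud 0.376 tau7 0.192 w 0.08527629303566536
lvl twist [-0.0002  0.0017  0.    ] z dp -0.003
```

{"method": "apply_moves", "body": {"dp": [[0.004, 0, 0.008]], "twist": [[0, 0.001, 0.02]], "jaw": [0]}}

```text
clock: 7.55
tcp_pos: [0.5159, -0.1538, 0.2096]
orientation: [-1.152, 2.919, 0.002]
contact_force: [1.2, -1.3, -5.7]
grip_width: 0.0854
```

```bash
python3 -c "
from h import *
fix()
"
```

```text
t 7.55 tcp [ 0.5159 -0.1538  0.2096] q [-0.096  0.551  0.346  2.045 -0.328  0.595 -1.914] xang -136.94
z [ 0.0029  0.0026 -1.    ] to axis dp units [ 0.006  -0.0022 -0.    ] mm [-0.3 -0.7  0. ]
F [ 1.22 -1.32 -5.67] M [-0.246 -0.076  0.392] Mz@stud 0.391 tau7 0.02 w 0.08543317459699291
lvl twist [-0.      0.0019 -0.    ] z dp -0.003
```

{"method": "apply_moves", "body": {"dp": [[0.004, 0, 0.008]], "twist": [[0, 0.001, 0.02]], "jaw": [0]}}

```text
clock: 7.65
tcp_pos: [0.5159, -0.1538, 0.2096]
orientation: [-1.087, 2.944, 0.003]
contact_force: [0.9, -1.5, -6.1]
grip_width: 0.0853
```

```bash
python3 -c "
from h import *
fix()
"
```

```text
t 7.65 tcp [ 0.5159 -0.1538  0.2096] q [-0.105  0.553  0.357  2.046 -0.34   0.596 -1.947] xang -139.46
z [ 0.003   0.0028 -1.    ] to axis dp units [ 0.0058 -0.0028 -0.    ] mm [-0.3 -0.7  0. ]
F [ 0.92 -1.5  -6.11] M [-0.19  -0.175  0.449] Mz@stud 0.448 tau7 0.031 w 0.08529644187262188
lvl twist [0.0001 0.002  0.    ] z dp -0.004
```

{"method": "apply_moves", "body": {"dp": [[0.004, 0, 0.008]], "twist": [[0, 0.001, 0.018]], "jaw": [0]}}

```text
clock: 7.75
tcp_pos: [0.5159, -0.1538, 0.2096]
orientation: [-1.028, 2.964, 0.003]
contact_force: [1.0, -1.8, -5.4]
grip_width: 0.0853
```

```bash
python3 -c "
from h import *
fix()
"
```

```text
t 7.75 tcp [ 0.5159 -0.1538  0.2096] q [-0.112  0.555  0.368  2.046 -0.35   0.597 -1.977] xang -141.75
z [ 0.0032  0.0031 -1.    ] to axis dp units [ 0.0056 -0.003  -0.    ] mm [-0.3 -0.7  0. ]
F [ 1.01 -1.85 -5.37] M [-0.229 -0.076  0.38 ] Mz@stud 0.379 tau7 0.029 w 0.08530282216581252
lvl twist [ 0.0002  0.0021 -0.    ] z dp -0.003
```

{"method": "apply_moves", "body": {"dp": [[0.003, 0, 0.008]], "twist": [[0, 0.001, 0.015]], "jaw": [0]}}

```text
clock: 7.85
tcp_pos: [0.5159, -0.1538, 0.2095]
orientation: [-0.978, 2.981, 0.003]
contact_force: [1.4, -0.4, -4.8]
grip_width: 0.0855
```

```bash
python3 -c "
from h import *
fix()
import numpy as np
x=[-116.59,-120.43,-124.25,-128.05,-131.23,-134.39,-136.94,-139.46,-141.75];y=[.169,.237,.19,.226,.334,.376,.391,.448,.379]
p=np.polyfit(x,y,1);print(p,np.polyval(p,[-144,-146]),np.std(np.polyval(p,x)-y))
"
```

```text
t 7.85 tcp [ 0.5159 -0.1538  0.2095] q [-0.119  0.556  0.376  2.047 -0.359  0.598 -2.003] xang -143.67
z [ 0.0032  0.0033 -1.    ] to axis dp units [ 0.0055 -0.0032 -0.    ] mm [-0.3 -0.7  0. ]
F [ 1.39 -0.39 -4.81] M [-0.237 -0.021  0.351] Mz@stud 0.35 tau7 -0.018 w 0.08554754018664232
lvl twist [0.0004 0.0021 0.    ] z dp -0.004
[-0.01069136 -1.08799143] [0.45156384 0.47294655] 0.037679899861538683
```

{"method": "apply_moves", "body": {"dp": [[0.003, 0, 0.008]], "twist": [[0, 0.001, 0.015]], "jaw": [0]}}

```text
clock: 7.95
tcp_pos: [0.5159, -0.1538, 0.2093]
orientation: [-0.929, 2.997, 0.003]
contact_force: [0.6, 0.3, -1.4]
grip_width: 0.0854
```

```bash
python3 -c "
from h import *
fix()
"
```

```text
t 7.95 tcp [ 0.5159 -0.1538  0.2093] q [-0.126  0.558  0.385  2.047 -0.368  0.599 -2.028] xang -145.58
z [ 0.0028  0.0031 -1.    ] to axis dp units [ 0.0056 -0.0033 -0.    ] mm [-0.3 -0.7  0. ]
F [ 0.55  0.27 -1.37] M [-0.122 -0.018  0.427] Mz@stud 0.427 tau7 -0.124 w 0.08540409953967493
lvl twist [ 0.0005  0.0019 -0.    ] z dp -0.006
```

{"method": "apply_moves", "body": {"dp": [[0.003, -0.001, 0.006]], "twist": [[0, 0.001, 0.02]], "jaw": [0]}}

```text
clock: 8.05
tcp_pos: [0.516, -0.1538, 0.2093]
orientation: [-0.863, 3.018, 0.004]
contact_force: [0.4, 1.2, -1.5]
grip_width: 0.0856
```

```bash
python3 -c "
from h import *
fix()
f=grab('scene','sc3')
cv2.imwrite('pics/sc3z.png',cv2.resize(f['color'][130:240,200:340,::-1],(0,0),fx=5,fy=5,interpolation=cv2.INTER_CUBIC))"
```

```text
t 8.05 tcp [ 0.516  -0.1538  0.2093] q [-0.135  0.561  0.397  2.047 -0.379  0.602 -2.061] xang -148.09
z [ 0.0022  0.0031 -1.    ] to axis dp units [ 0.0063 -0.0031 -0.    ] mm [-0.4 -0.7  0. ]
F [ 0.35  1.17 -1.51] M [ 0.02  -0.001  0.568] Mz@stud 0.568 tau7 0.05 w 0.08561758567821315
lvl twist [0.0007 0.0017 0.    ] z dp -0.006
```

View pics/sc3z.png

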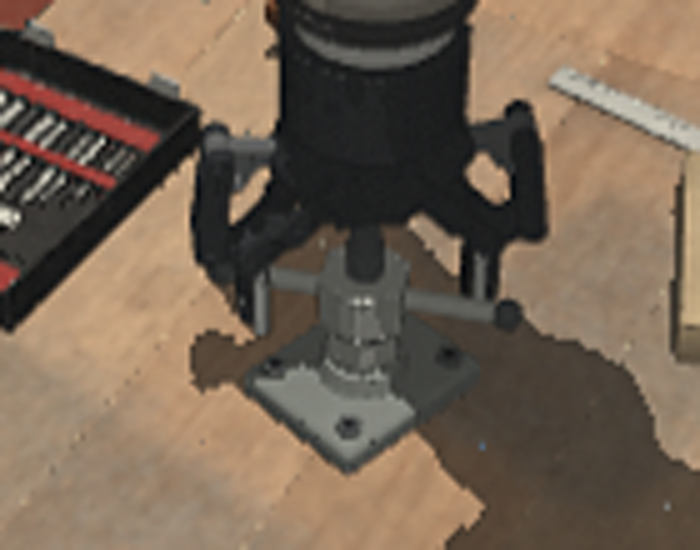

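```bash
python3 -c "
from h import *
fix()
x=[-116.59,-120.43,-124.25,-128.05,-131.23,-134.39,-136.94,-139.46,-141.75,-143.67,-145.58,-148.09];y=[.169,.237,.19,.226,.334,.376,.391,.448,.379,.35,.427,.568]
for d in(1,2):
  p=np.polyfit(x,y,d);print(p,np.polyval(p,-148.1),np.std(np.polyval(p,x)-y))
"
```

```text
t 8.1 tcp [ 0.5161 -0.1537  0.2092] q [-0.136  0.561  0.398  2.047 -0.379  0.602 -2.063] xang -148.22
z [ 0.0021  0.003  -1.    ] to axis dp units [ 0.0067 -0.0033 -0.    ] mm [-0.5 -0.8  0. ]
F [-0.6   0.34 -0.16] M [-0.009  0.042  0.18 ] Mz@stud 0.18 tau7 -0.102 w 0.08568538073626175
lvl twist [0.0007 0.0016 0.    ] z dp -0.007
[-0.01035207 -1.04802328] 0.4851178524278932 0.04906636280804653
[8.05914924e-05 1.10179641e-02 3.60689130e-01] 0.49659101521668125 0.04858216250313806
```

Scene view: bar pushed round, collar down on the lower nut, lower nut's facets as before. Torque is about 0.49–0.57 N m, so I'll stop here. I'll back the fingers off (free room of about 130°) and lift.

{"method": "apply_moves", "body": {"dp": [[0, 0, 0], [0, 0, 0], [0, 0, -0.01], [0, 0, -0.01], [0, 0, 0]], "twist": [[0, 0, -0.04], [0, 0, -0.06], [0, 0, -0.06], [0, 0, -0.06], [0, 0, 0]], "jaw": [0, 0, 0, 0, 0]}}

```text
clock: 8.6
tcp_pos: [0.5179, -0.1529, 0.215]
orientation: [-1.539, 2.727, 0.003]
contact_force: [0.8, 0.1, -0.2]
grip_width: 0.0852
```

```bash
python3 -c "
from h import *
fix()
f=grab('scene','sc4')
cv2.imwrite('pics/sc4z.png',cv2.resize(f['color'][130:240,200:340,::-1],(0,0),fx=5,fy=5,interpolation=cv2.INTER_CUBIC))"
```

```text
t 8.6 tcp [ 0.5179 -0.1529  0.215 ] q [-0.04   0.533  0.271  2.037 -0.259  0.597 -1.703] xang -121.13
z [ 0.0083  0.0066 -0.9999] to axis dp units [ 0.0215  0.0099 -0.0002] mm [-2.3 -1.6  0. ]
F [ 0.77  0.05 -0.19] M [-0.007  0.071  0.002] Mz@stud 0.001 tau7 0.949 w 0.08522304992075425
lvl twist [-0.0018  0.0047 -0.    ] z dp 0.042
```

View pics/sc4z.png

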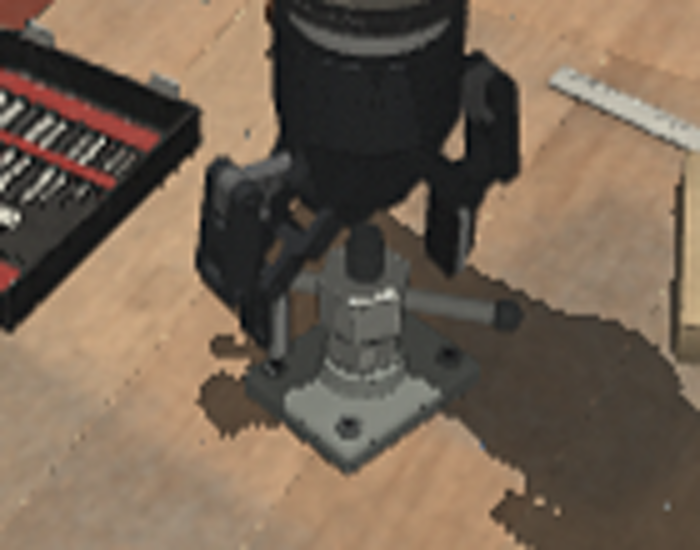

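The bar stayed put and the fingers are free. Lifting clear.

{"method": "apply_moves", "body": {"dp": [[0, 0, -0.15], [0, 0, -0.2], [0, 0, -0.3], [0, 0, -0.3], [0, 0, -0.3], [0, 0, 0]], "twist": [[0, 0, 0], [0, 0, 0], [0, 0, 0], [0, 0, 0], [0, 0, 0], [0, 0, 0]], "jaw": [0, 0, 0, 0, 0, 0]}}

```text
clock: 9.25
tcp_pos: [0.5167, -0.1536, 0.3708]
orientation: [-1.498, 2.748, 0.01]
contact_force: [0.6, 0.2, 0.3]
grip_width: 0.0852
```

```bash
python3 -c "
from h import *
fix()
f=grab('scene','sc5')
a=cv2.resize(S['color'][160:240,230:310,::-1],(0,0),fx=5,fy=5,interpolation=cv2.INTER_CUBIC)
b=cv2.resize(f['color'][160:240,230:310,::-1],(0,0),fx=5,fy=5,interpolation=cv2.INTER_CUBIC)
cv2.imwrite('pics/sc5z.png',np.hstack([a,b]))"
```

```text
t 9.25 tcp [ 0.5167 -0.1536  0.3708] q [-0.129  0.3    0.372  1.938 -0.151  0.923 -1.824] xang -122.8
z [ 0.0077  0.0113 -0.9999] to axis dp units [ 0.0112  0.0041 -0.0002] mm [-1.1 -0.9  0. ]
F [0.6  0.16 0.32] M [-0.004 -0.031  0.01 ] Mz@stud 0.01 tau7 -0.082 w 0.08523946896286888
lvl twist [-0.0002  0.0065  0.    ] z dp 1.34
```

View pics/sc5z.png

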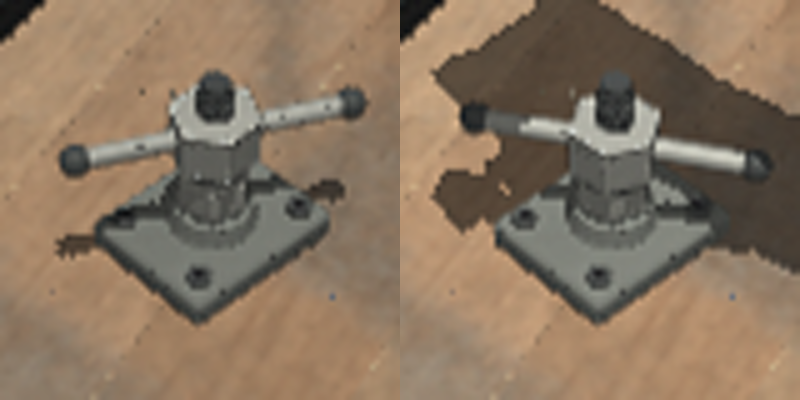

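View pics/sc5.png

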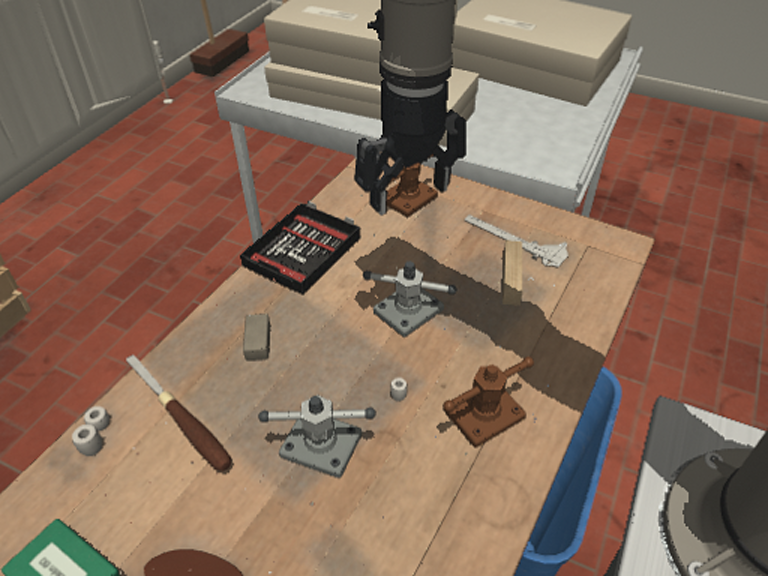

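The bar has turned to its new angle, the top nut is lower and rests on the collar, and the lower nut's facets look unchanged. The whetstone (257,337) and collet (398,388) haven't moved. Handing in.

```bash
python3 -c "
from h import *
print(r.hand_in())"
```

```text
the job is handed in; nothing more can be done
None
```

I ran the top nut down on the far grey stop and tightened it to about 0.5 N m, then lifted clear and handed the job in at about 9.3 s. I identified that stop from the depth map: its lower nut's underside is at about 30 mm. On the near stop it is at about 39 mm, so that is the finished one. I straddled the stud with the open fingers and turned the bar about 212° clockwise, roughly 5.9 mm down. Resistance began to rise after about 170° to 175°.

- **Torque:** the last reading while turning was 0.57 N m, and a line fitted through the noisy readings (about ±0.05) gives 0.49 N m. Two readings shortly before were lower than the trend, at 0.35 and 0.43 N m. Those were very small steps, so they probably read low. I did not push again to confirm, and the clamp force itself could not be measured.
- **After release:** the bar stayed where it was left and the robot touches nothing.
- **Lower nut:** it looks unturned in the before and after pictures, judged by eye at low resolution.
- **Bystanders:** the whetstone and the loose collet are where they started.

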